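# Crate the kitchen timer under its elbow hold-down

## Task

Pack the white kitchen timer and the blue elbow-shaped hold-down together into the small wooden crate so that both stand fully down on its floor: the timer upright on the grey felt disc, and the elbow with its leg beside the timer and its arm over it, level with the crate's rim. They only fit in one order. Leave the roll of labels, which looks a bit like the timer, where it is.

Things in the scene. Friction and masses are not known exactly. Their poses are not given: they have to be found in the camera images.
- crate: Open crate, pale wood, fixed. Outside 124 (x) x 152 (y) x 60 (z) mm; walls and floor 6 mm thick: inside 112 x 140, 54 deep. Origin: centre of its underside, z up, long side along y. Grey felt disc, 72 mm wide, on the floor at x = 0, y = +32 mm, z = 6 mm: the timer's place. The elbow's leg goes to the -y end; its origin belongs over the crate's centre, y axes parallel (about 11 mm free all round).
- timer: White round dial timer, upright, 0.11 kg. Base 66 mm wide, 24 mm high; on it the ribbed dial, 54 mm wide, z = 24 to 38 mm, red mark on top, does not turn. Pick it up by the dial from above; the base sticks out 6 mm round it, so keep fingertips 25 mm or more above the underside. Origin: centre of its underside, z up.
- elbow: Blue elbow (upside-down L), stands on its leg, 0.18 kg. Origin: centre of its 90 (x) x 116 (y) mm outline, at the underside; z up. Leg: y = -58 to -12, z = 0 to 42 mm. Arm: plate over the whole outline, z = 42 to 54, free end at +y. Brown grip rib on top, over the centre of mass: x = 0, y = -26 mm, 18 thick (x), 50 long (y), z = 54 to 84. Its +y starts within 35 degrees of the crate's +y.
- label_roll: Bystander: roll of white labels lying flat, 70 mm across, 28 mm high, with a brown core hole. Origin at its underside, about its centre. It and the timer may stand in each other's place. Leave it.
Not all that is in view belongs to the job. Several things have the shape of the crate; the one meant has the colours described above.

How it is judged:
By the outcome, as a careful person would: the job done as asked, in the order asked, and still so for the second after the job is handed in, with the robot touching nothing.
It also fails if it takes over 58 s, if anything falls off the work surface, if the arm or the gripper's body presses on something with over 40 N, if the wrist force passes 120 N, or if a joint passes its speed limit or range.

## Robot

A 6-joint arm with a two-finger parallel gripper is mounted at the origin on a cart in front of the work surface, level with it; the furniture and walls round the work are solid. World frame = base frame: x ahead of the robot, y to its left, z up, the work surface at z = 0. Lengths are in m, angles in rad, forces in N, time in s.
With the tool pointing down it reaches from about 0.35 to 0.975 m from the base axis. Payload 4.9 kg.
Tool frame: the origin (TCP) lies at the very end of the fingers, on their centre line; the grasp point (between the pads) lies 19 mm behind it; z points along the fingers, y is the direction in which the jaws open and shut (so a half turn about z gives the same grasp; the last joint's range is limited). The gripper opens to 85 mm and grips with 20 to 120 N. Pads are 22 mm wide; open, the fingers measure 114 mm over their backs; the gripper's body (76 mm by 85 mm) begins 54 mm behind the grasp point. The pads swing forward as they close: fully open they stand 13 mm farther back than shut.
Start: joints at [0.991, 0.053, 1.613, -0, 1.476, -0.119], TCP at [0.278, 0.56, 0.231] pointing down, gripper open.
Joint ranges: [-3.01, 3.01], [-1.01, 2.22], [0.06, 2.58], [-1.02, 4.17], [0.09, 2.62], [-3.14, 3.14]. Speed limits (rad/s): [2.57, 2.57, 3.14, 3.14, 3.14, 3.14].

## Interface

Orientations are given as a unit quaternion [w, x, y, z].
In Python, from plant import state, grab_frame, camera_model, job_done, search_frame, masks_of, place_of gives the robot as it stands.
- The arm moves only by the tool drive_tool, never from a script. Its argument "series" is a list of rows, each a list of 2 entries, a list of its own where there are three numbers: the shift along the world's x, y, z in m, then the turn, a rotation vector about the world's x, y, z in degrees. A call has 1 to 8 rows; each row is the pose to reach, as a shift and turn from the pose commanded when the call began; what a row does not reach only later rows make up. A row lasts 1/10 s, in which the tool goes at most 50 mm and 8.59 degrees, less where a joint would pass 70% of its speed; a pose out of reach is approached as far as the arm can. A call with a gripper value outside its range is refused whole. "fingers" is the closure, from -1 (fully open) to 1 (shut), so that 0 is half open, set as the call begins (left out, the last holds). The fingers move at their own pace and stop on an object; the grip force is fixed at half the most. Time passes only in rows, so rows that repeat a pose let the fingers close. It gives the time, the measured TCP pose, the force and the opening at its end, in the units of the state.
- state(): the state, without advancing time (a new reading comes with each control period).
- grab_frame(name): name is "scene" or "top" or "wrist"; returns the picture (400x640x3 uint8, red, green, blue); there is no depth.
- camera_model(name): a dict with "fovy" (degrees; the focal length in pixels is half the picture's height over the tangent of half this angle, whatever the lens; pixels are square), "cx", "cy" (the principal point, pixels), "rvec" (rotation vector, rad) and "tvec" (3), from world to camera coordinates, as OpenCV has them. Camera axes: x right, y down, z forward; pixel columns grow to the right and rows downward; lengths in m; the calibration is good to about 2 mm. A picture is of the moment at which its call begins: read the wrist's pose just before it. camera_model takes no time and is no camera call; for the wrist camera it gives the pose at the moment of the call.
- job_done(): hands the job in, once; it reports no verdict.
Trained networks look in the newest picture that a camera, given by its name, has taken for a name from the list of things; names that differ only in an ending like _2 or _b are one class to them, and where a whole thing is asked for, a point or a joint stands for the part that bears it (a point fixed in the world has none). Each returns a list of dicts, best first, with "confidence" (0 to 1); they miss things now and then, are a little off and sometimes report something else, mostly with a low value. They report only what shows in the picture. A call takes as long as a camera call. They do not tell look-alikes from the thing itself.
- search_frame(camera, name): "location" ([x, y, z] in m, in world coordinates, good to about 4 mm: the middle of the surface that is visible of it).
- masks_of(camera, name): "pixels" (400x640 bool, what is visible of it).
- place_of(camera, name): "location" ([x, y, z] in m, in world coordinates, good to about 4 mm: a listed point, or the origin of a listed thing).
The state is a dict: "time": time; "joint_pos": joint angles; "joint_vel": joint speeds; "joint_efforts": joint torques, N m; "tool_pos": TCP position; "tool_rot": TCP orientation; "contact_force": force on the tool from outside, world axes, zero at the start; "ft_torque": the same for the moment, N m; "gripper_width": opening from 0.0 (shut) to 1.0 (fully open).
Only numpy, scipy, OpenCV 4.12 (cv2) and the standard library are available. Lean on these libraries where they do the work, as an engineer would, in place of code of your own. Each camera call takes 0.05 s, during which the arm holds its last target.

## Working session

There is one attempt and no reset: what is moved stays moved. The work goes in short steps, Python scripts to look and compute and a tool call to move; the robot and the scene stay as the last step left them, time stands still between calls to the robot, and variables do not carry over. Pictures are saved under pics/ and viewed, and the job is handed in when it is done.

Besides the shell and the picture viewer there is one more tool, called after "Request:" as a command line: name --argument value ..., lists and objects as JSON in quotes. drive_tool: Moves the arm, as the interface text tells. Its arguments: {"type":"object","properties":{"series":{"type":"array","items":{"type":"array"}},"fingers":{"type":"number"}},"required":["series"]}

```bash
mkdir -p pics; ls
python3 - <<'E'
from plant import *
import cv2
s=state();print(s)
for n in("scene","top","wrist"):
    im=grab_frame(n);cv2.imwrite(f"pics/{n}0.png",im[:,:,::-1])
    print(n,camera_model(n))
    for t in ("crate","timer","elbow","label_roll"):
        try:
            print(n,t,[(d["confidence"],d["location"]) for d in place_of(n,t)])
        except Exception as e: print(e)
print(state()["time"])
E
```

```text
pics
{'time': 0.0, 'joint_pos': array([ 9.90985105e-01,  5.33895725e-02,  1.61431247e+00,  3.48707411e-05,
        1.47600252e+00, -1.19000748e-01]), 'joint_vel': array([-0.00015808,  0.00013461, -0.00062001, -0.00035173,  0.00126569,
       -0.00023793]), 'joint_efforts': array([-1.04882536e-03, -3.93688560e+01, -3.70172882e+01, -3.82500812e-04,
        6.97395517e-03,  6.92566857e-06]), 'tool_pos': array([0.2775646 , 0.5592806 , 0.23003171]), 'tool_rot': array([-3.77800953e-04,  2.28373568e-01,  9.73573006e-01, -9.86205838e-04]), 'contact_force': array([-0.0949932 ,  0.70988028,  0.69841307]), 'ft_torque': array([ 0.04193036, -0.02970903, -0.00636884]), 'gripper_width': 1.0020439411554896}
scene {'fovy': 43.7240130955223, 'cx': 331.0212455572696, 'cy': 199.93005073641564, 'rvec': array([ 1.8764498 , -1.1568906 ,  0.64018918]), 'tvec': array([-0.27872103,  0.25776016,  0.8310417 ])}
scene crate [(0.95, [0.5448, 0.0872, -0.0038]), (0.69, [0.3584, 0.2443, 0.0054]), (0.37, [0.5125, -0.3183, -0.0032])]
scene timer [(0.77, [0.4298, -0.1094, -0.0016])]
scene elbow [(0.78, [0.5126, -0.3197, -0.0026])]
scene label_roll [(0.71, [0.4302, -0.1124, -0.0027]), (0.57, [0.6328, -0.1178, -0.0004])]
top {'fovy': 48.05283457262388, 'cx': 323.29810698458164, 'cy': 200.78611862309958, 'rvec': array([ 2.11244561, -2.15844296,  0.18088638]), 'tvec': array([-0.03356789,  0.52234499,  1.04504104])}
top crate [(0.83, [0.5509, 0.0847, 0.0006]), (0.61, [0.3623, 0.2475, 0.0001])]
top timer [(0.81, [0.4287, -0.1153, 0.0007])]
top elbow [(0.87, [0.505, -0.3199, -0.0002])]
top label_roll [(0.94, [0.6345, -0.1143, 0.0037])]
wrist {'fovy': 67.45851655562278, 'cx': 319.70677066320275, 'cy': 201.98670319718627, 'rvec': array([-2.42846741, -1.5056489 , -0.24428295]), 'tvec': array([-0.62341302, -0.04177801,  0.38148411])}
wrist crate [(0.69, [0.3648, 0.2412, 0.0048])]
wrist timer []
wrist elbow []
wrist label_roll []
0.75
```

View pics/top0.png

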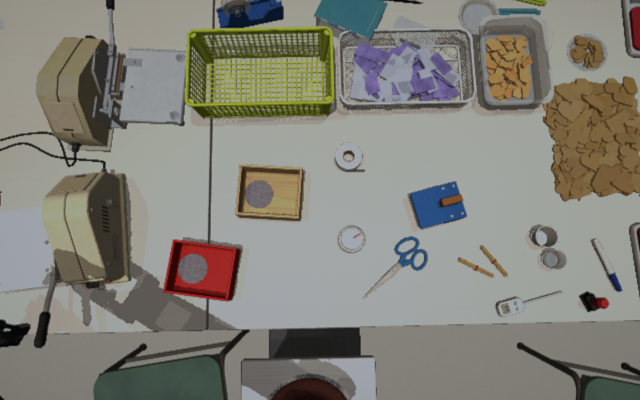

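View pics/scene0.png

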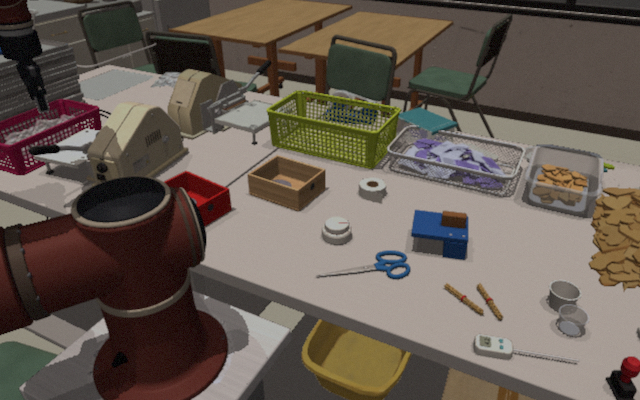

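The top picture shows the pale wooden crate at (270,192), with its felt at (259,194) towards +y. A red crate of the same shape is at (202,270). The timer with the red mark is at (351,238), the roll with the brown core at (349,156), and the elbow at (438,205). I'll confirm these in enlarged crops and measure edges.

```bash
cat > h.py <<'E'
import numpy as np, cv2
from plant import *
def K(m):
    f=200/np.tan(np.radians(m["fovy"]/2)); return np.array([[f,0,m["cx"]],[0,f,m["cy"]],[0,0,1.]])
def back(m,uv,z):
    R=cv2.Rodrigues(m["rvec"])[0];C=-R.T@m["tvec"]
    d=R.T@np.linalg.inv(K(m))@np.array([uv[0],uv[1],1.]);return C+d*(z-C[2])/d[2]
def proj(m,P):
    return cv2.projectPoints(np.asarray(P,float).reshape(-1,1,3),m["rvec"],m["tvec"],K(m),None)[0].reshape(-1,2)
E
python3 - <<'E'
import cv2,numpy as np
im=cv2.imread("pics/top0.png")
a=im[155:230,225:315];b=im[130:260,320:380];c=im[170:240,395:480]
a=cv2.resize(a,(450,375),interpolation=2);c=cv2.resize(c,(425,350),interpolation=2)
cv2.imwrite("pics/cropA.png",np.hstack([np.pad(cv2.resize(b,None,fx=4,fy=4,interpolation=2),((0,0),(0,0),(0,0))),np.pad(cv2.resize(im[165:225,230:310],None,fx=6,fy=6),((0,160),(0,0),(0,0)))]))
cv2.imwrite("pics/cropB.png",cv2.resize(im[170:240,395:480],None,fx=8,fy=8,interpolation=2))
E
```

```text
(no output)
```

View pics/cropA.png

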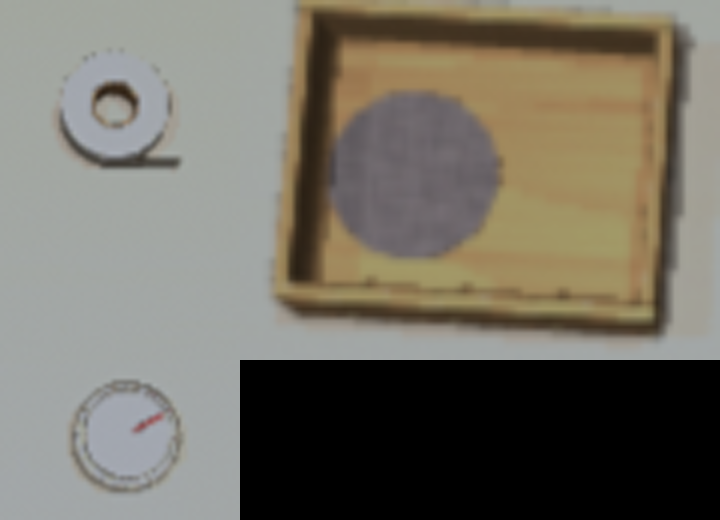

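View pics/cropB.png

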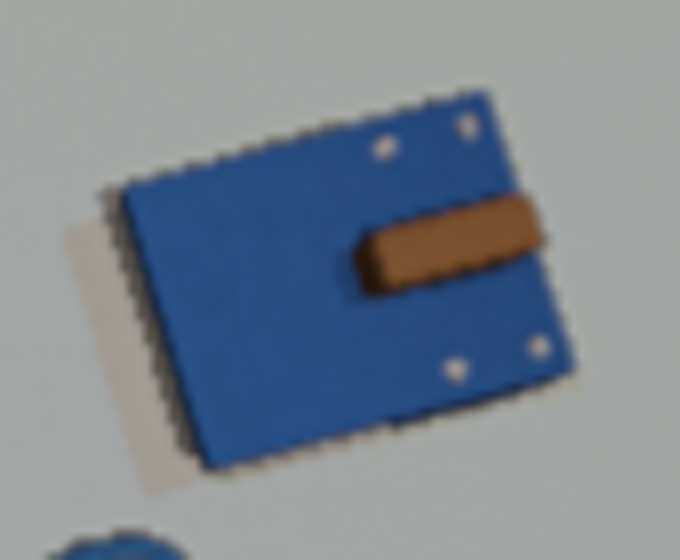

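Confirmed: the lower disc, at (351,238), has the red mark and a stepped base, so it is the timer. The upper one, at (349,156), has the brown core, so it is the roll. The wooden crate has its felt to the left (+y). Next I fit poses from the corners.

```bash
cat > m.py <<'E'
from h import *
m=camera_model("top")
def fit(uv,loc,z):
    P=np.array([back(m,u,z)[:2] for u in uv]);L=np.array(loc,float)
    pc,lc=P.mean(0),L.mean(0);H=(L-lc).T@(P-pc);a=np.arctan2(H[0,1]-H[1,0],H[0,0]+H[1,1])
    R=np.array([[np.cos(a),-np.sin(a)],[np.sin(a),np.cos(a)]]);t=pc-R@lc
    print("origin",t.round(4),"yaw",np.degrees(a).round(2),"res mm",((P-(L@R.T+t))*1e3).round(1).tolist());return t,a
def c(xy,s,o): return [((x+.5)/s-.5+o[0],(y+.5)/s-.5+o[1]) for x,y in xy]
fit(c([(62,4),(437,18),(420,322),(35,297)],6,(230,165)),[(.062,.076),(.062,-.076),(-.062,-.076),(-.062,.076)],.06)
fit(c([(125,187),(490,90),(575,372),(208,470)],8,(395,170)),[(.045,.058),(.045,-.058),(-.045,-.058),(-.045,.058)],.054)
fit(c([(372,237),(530,195),(545,243),(385,293)],8,(395,170)),[(.009,-.001),(.009,-.051),(-.009,-.051),(-.009,-.001)],.084)
print("felt",back(m,c([(414-240,174)],6,(230,165))[0],.006))
print("timer dial",back(m,c([(126,434)],4,(320,130))[0],.038), "base",back(m,c([(126.5,437)],4,(320,130))[0],.02))
E
python3 m.py
python3 - <<'E'
from h import *
im=grab_frame("top")
for n in("timer","elbow","crate"):
    for d in masks_of("top",n):
        p=d["pixels"];v,u=np.nonzero(p);print(n,d["confidence"],u.mean(),v.mean(),u.min(),u.max(),v.min(),v.max())
E
```

```text
origin [0.5452 0.0841] yaw -4.22 res mm [[-2.3, -0.1], [-0.1, 0.2], [0.2, -0.5], [2.2, 0.3]]
origin [ 0.505  -0.3205] yaw 13.39 res mm [[-0.9, -1.0], [-0.3, -0.2], [0.7, 1.3], [0.6, -0.2]]
origin [ 0.5041 -0.3198] yaw 14.51 res mm [[-0.4, -1.4], [-1.5, -0.1], [1.6, 1.1], [0.4, 0.4]]
felt [0.5497164  0.11755759 0.006     ]
timer dial [ 0.42994304 -0.10979468  0.038     ] base [ 0.42958675 -0.11120166  0.02      ]
timer 0.72 351.01142857142855 238.6457142857143 338 364 227 251
elbow 0.89 437.9789413773477 204.27717700626067 411 465 181 227
crate 0.98 201.83140580827552 270.0254433307633 163 240 239 301
crate 0.57 269.4802592810843 191.75987035945786 236 302 164 219
```

Run:
```python
from h import *
m=camera_model("top")
print(proj(m,[[.278,.56,.231],[.278,.56,.0],[.278,.3,.25],[.35,.1,.2],[.36,.43,.2],[.36,.43,0]]))
print([back(m,(130,285),z).round(3) for z in (0,.1,.2)],[back(m,(50,285),z).round(3) for z in (0,.1,.2)],[back(m,(45,340),z).round(3) for z in (0,.1,.2)])
ms=camera_model("scene")
print(proj(ms,[[.278,.56,.231],[.3,.5,.2]]))
```

```text
[[ 11.0113908  316.37008801]
 [ 76.29095768 307.97361056]
 [142.76823239 314.18189374]
 [253.44127335 273.24095429]
 [ 89.92352507 271.79849278]
 [131.60666599 272.59249219]]
[array([0.33 , 0.432, 0.   ]), array([0.331, 0.39 , 0.1  ]), array([0.332, 0.348, 0.2  ])] [array([0.334, 0.628, 0.   ]), array([0.335, 0.568, 0.1  ]), array([0.335, 0.508, 0.2  ])] [array([0.205, 0.63 , 0.   ]), array([0.217, 0.57 , 0.1  ]), array([0.229, 0.51 , 0.2  ])]
[[ 42.38779199 109.61928353]
 [ 72.77134023 123.63784198]]
```

View pics/wrist0.png

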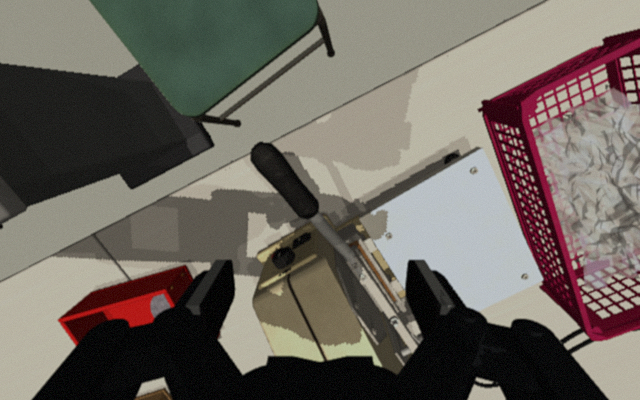

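The gripper starts above a slicer with a lever, so I rise first and then swing over to the timer.

Request:
drive_tool --series '[[[0,0,0.05],[0,0,0]],[[0,0,0.09],[0,0,-4]],[[0,-0.045,0.1],[0,0,-12]],[[0,-0.095,0.1],[0,0,-20]],[[0.005,-0.145,0.1],[0,0,-28]],[[0.015,-0.19,0.1],[0,0,-36]],[[0.03,-0.235,0.1],[0,0,-44]],[[0.045,-0.28,0.09],[0,0,-52]]]' --fingers -1

```text
time: 1.75
tool_pos: [0.3233, 0.2785, 0.323]
tool_rot: [0.001, 0.634, 0.773, 0.002]
contact_force: [-0.5, -0.6, 0.6]
gripper_width: 0.997
```

Request:
drive_tool --series '[[[0.012,-0.048,0.0],[0,0,-2]],[[0.025,-0.096,-0.0],[0,0,-4]],[[0.038,-0.144,-0.0],[0,0,-6]],[[0.051,-0.19,-0.01],[0,0,-8]],[[0.064,-0.235,-0.03],[0,0,-10]],[[0.077,-0.28,-0.05],[0,0,-12]],[[0.09,-0.325,-0.07],[0,0,-14]],[[0.1,-0.36,-0.095],[0,0,-16]]]'

```text
time: 2.55
tool_pos: [0.4236, -0.0828, 0.2269]
tool_rot: [0.002, 0.735, 0.678, 0.001]
contact_force: [0.7, 0.6, 0.5]
gripper_width: 0.995
```

Request:
drive_tool --series '[[[0.006,-0.03,-0.03],[0,0,0]],[[0.006,-0.03,-0.05],[0,0,0]],[[0.006,-0.03,-0.05],[0,0,0]]]'

```text
time: 2.85
tool_pos: [0.4268, -0.1101, 0.1727]
tool_rot: [-0.003, 0.734, 0.679, -0.001]
contact_force: [-0.8, 0.1, -0.0]
gripper_width: 1.003
```

Run:
```python
from h import *
s=state();m=camera_model("wrist");im=grab_frame("wrist");cv2.imwrite("pics/w1.png",im[:,:,::-1])
print(s["tool_pos"],s["tool_rot"])
print(place_of("wrist","timer"))
for d in masks_of("wrist","timer"):
    cs,_=cv2.findContours(d["pixels"].astype(np.uint8),0,1);c=max(cs,key=len)
    (u,v),r=cv2.minEnclosingCircle(c);print(d["confidence"],u,v,r,back(m,(u,v),.02),back(m,(u,v),.038))
print(proj(m,[[.430,-.1105,.038]]))
```

```text
[ 0.42675515 -0.11014646  0.17266029] [-0.00331843  0.73443499  0.67866956 -0.00136532]
[{'location': [0.4327, -0.1166, -0.0009], 'confidence': 0.88}]
0.74 324.2189636230469 184.5993194580078 32.664485931396484 [ 0.43001315 -0.11025575  0.02      ] [ 0.43024441 -0.10542466  0.038     ]
[[324.35591851 189.68607063]]
```

View pics/w1.png

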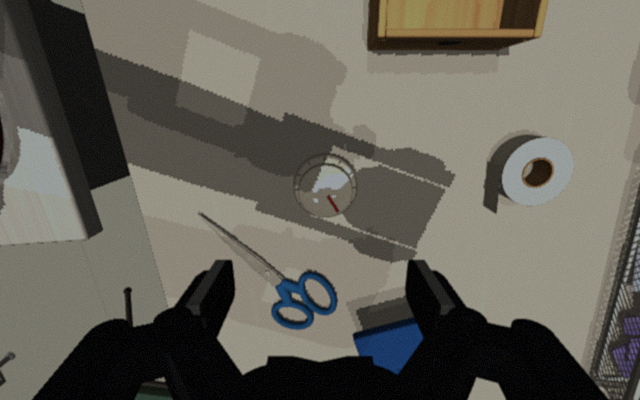

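The timer is at (325,187) with its red mark showing, and the top and wrist fits agree at (0.430, -0.110). I'll descend.

Request:
drive_tool --series '[[[0.003,-0.0,-0.045],[0,0,0]],[[0.003,-0.0,-0.085],[0,0,0]],[[0.003,-0.0,-0.115],[0,0,0]],[[0.003,-0.0,-0.125],[0,0,0]],[[0.003,-0.0,-0.125],[0,0,0]],[[0.003,-0.0,-0.125],[0,0,0]]]'

```text
time: 3.6
tool_pos: [0.4337, -0.1107, 0.0537]
tool_rot: [0.002, 0.734, 0.68, 0.001]
contact_force: [0.9, 0.3, 0.5]
gripper_width: 1.001
```

Run:
```python
from h import *
s=state();m=camera_model("wrist");im=grab_frame("wrist");cv2.imwrite("pics/w2.png",im[:,:,::-1])
print(s["tool_pos"],s["tool_rot"],s["contact_force"])
im=grab_frame("scene");cv2.imwrite("pics/s2.png",cv2.resize(im[170:280,270:410,::-1],None,fx=5,fy=5,interpolation=2))
```

```text
[ 0.43370645 -0.11067374  0.05372816] [0.00182782 0.73350977 0.67967601 0.00077633] [0.91704119 0.25337219 0.50331784]
```

View pics/w2.png

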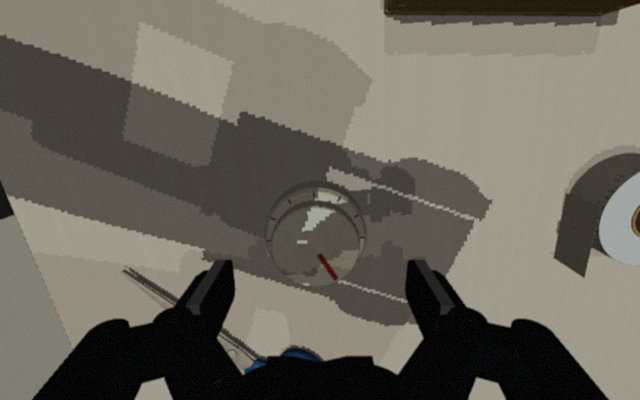

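View pics/s2.png

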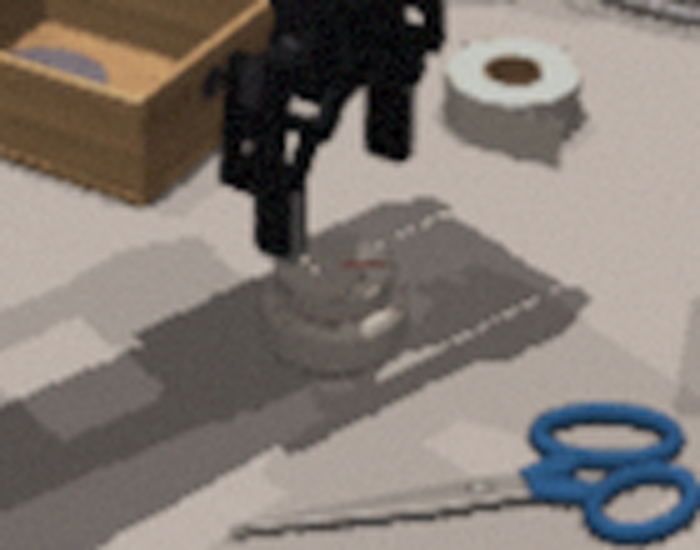

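Request:
drive_tool --series '[[[-0.002,-0.0,-0.015],[0,0,0]],[[-0.002,-0.0,-0.025],[0,0,0]],[[-0.002,-0.0,-0.025],[0,0,0]]]'

```text
time: 4.0
tool_pos: [0.4293, -0.1099, 0.0257]
tool_rot: [-0.001, 0.734, 0.679, -0.0]
contact_force: [-0.9, -0.0, 0.3]
gripper_width: 0.996
```

Request:
drive_tool --series '[[[0,0,0],[0,0,0]],[[0,0,0],[0,0,0]],[[0,0,0],[0,0,0]],[[0,0,0],[0,0,0]],[[0,0,0],[0,0,0]],[[0,0,0],[0,0,0]]]' --fingers 1

```text
time: 4.6
tool_pos: [0.431, -0.1107, 0.0278]
tool_rot: [0.001, 0.734, 0.679, 0.0]
contact_force: [-0.1, 0.5, 6.2]
gripper_width: 0.596
```

Run:
```python
from h import *
s=state();print(s["tool_pos"],s["contact_force"],s["gripper_width"],s["ft_torque"])
im=grab_frame("scene");a=cv2.resize(im[170:280,270:410,::-1],None,fx=5,fy=5,interpolation=2)
cv2.imwrite("pics/s3.png",a)
```

```text
[ 0.43104367 -0.11067814  0.02775679] [-0.07649824  0.53278587  6.1769671 ] 0.596104869524466 [ 0.04140201  0.18740262 -0.00586094]
```

View pics/s3.png

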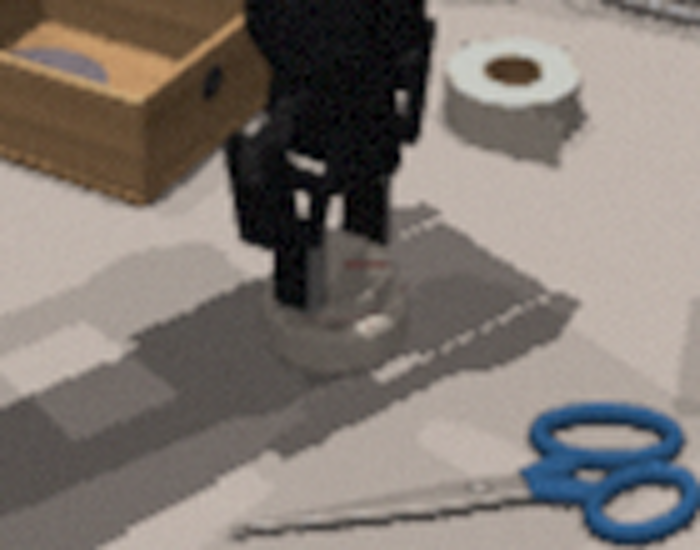

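Request:
drive_tool --series '[[[0,0,0.03],[0,0,0]],[[0,0,0.075],[0,0,0]],[[0.01,0.02,0.11],[0,0,0]],[[0.03,0.06,0.12],[0,0,0]],[[0.05,0.1,0.12],[0,0,0]],[[0.07,0.14,0.12],[0,0,0]],[[0.09,0.175,0.12],[0,0,0]],[[0.1,0.19,0.12],[0,0,0]]]'

```text
time: 5.45
tool_pos: [0.5305, 0.0825, 0.1459]
tool_rot: [-0.0, 0.733, 0.681, 0.0]
contact_force: [0.7, -0.9, -1.3]
gripper_width: 0.594
```

Request:
drive_tool --series '[[[0.018,0.0365,0],[0,0,0]],[[0.018,0.0365,0],[0,0,0]],[[0.018,0.0365,0],[0,0,0]]]'

```text
time: 5.75
tool_pos: [0.5476, 0.1163, 0.1456]
tool_rot: [-0.0, 0.733, 0.68, -0.001]
contact_force: [0.3, -0.1, -1.5]
gripper_width: 0.592
```

Run:
```python
from h import *
s=state();m=camera_model("wrist");im=grab_frame("wrist");print(s["tool_pos"],s["contact_force"],s["gripper_width"])
for x in (-.056,.056):
  pass
a=np.radians(-4.2);R=np.array([[np.cos(a),-np.sin(a)],[np.sin(a),np.cos(a)]]);o=np.array([.5452,.0841])
for z,P in((.06,[(.062,.076),(.062,-.076),(-.062,-.076),(-.062,.076)]),(.06,[(.056,.07),(.056,-.07),(-.056,-.07),(-.056,.07)]),(.006,[(.036*np.cos(t),.032+.036*np.sin(t)) for t in np.linspace(0,6.28,24)])):
    q=[list(R@np.array(p)+o)+[z] for p in P];cv2.polylines(im,[proj(m,q).astype(np.int32)],True,(0,255,0),1)
cv2.imwrite("pics/w4.png",im[:,:,::-1])
im=grab_frame("top");m=camera_model("top");cv2.imwrite("pics/t4.png",cv2.resize(im[130:260,220:380,::-1],None,fx=5,fy=4.6,interpolation=2))
```

```text
[0.54757163 0.11632668 0.14563935] [ 0.30721216 -0.12137915 -1.51366453] 0.5918540067960694
```

View pics/w4.png

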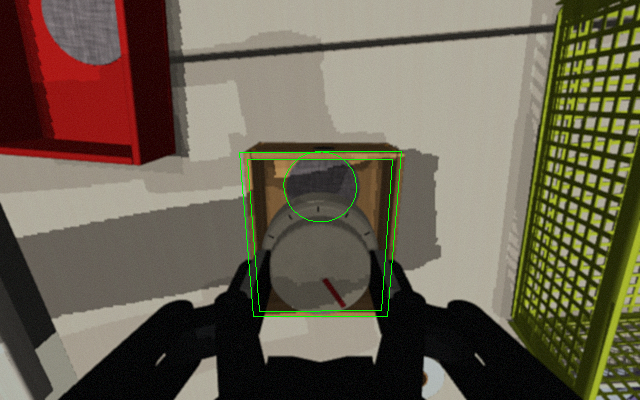

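View pics/t4.png

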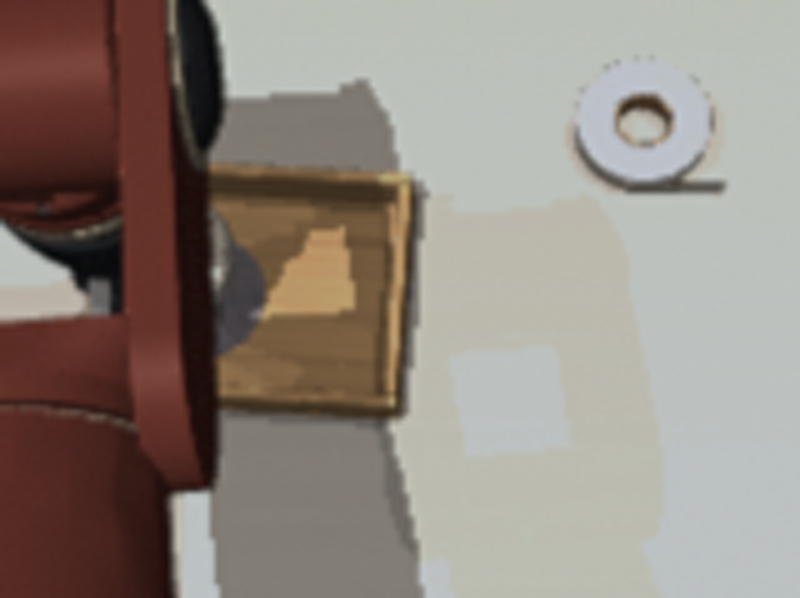

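Run:
```python
import cv2
im=cv2.imread("pics/w4.png");cv2.imwrite("pics/w4c.png",cv2.resize(im[130:270,230:420],None,fx=4.2,fy=4.2,interpolation=2))
```

```text
(no output)
```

View pics/w4c.png

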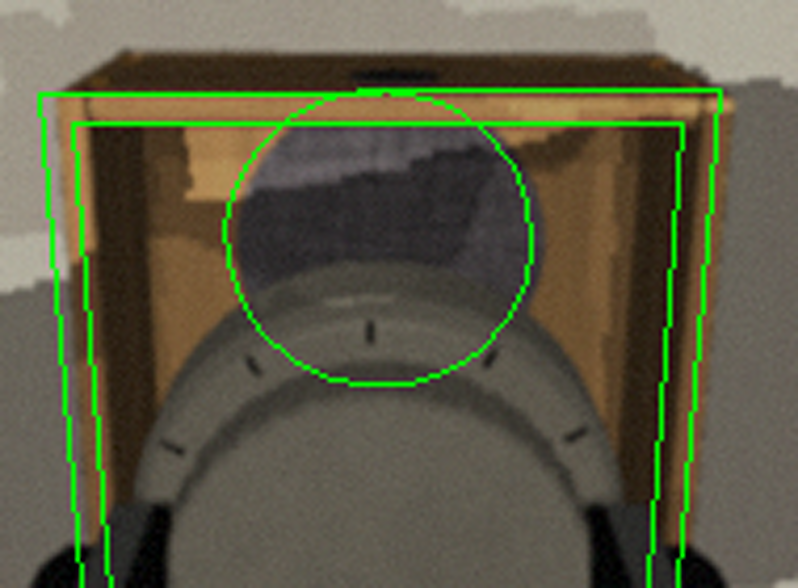

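In the wrist view the rim and felt sit about 3 px to the right of my outline. That puts the crate about 2.5 mm further in x, matching the direct felt fit of 0.5497. I'll correct for it and lower.

Request:
drive_tool --series '[[[0.002,-0.0005,-0.02],[0,0,0]],[[0.002,-0.0005,-0.055],[0,0,0]],[[0.002,-0.0005,-0.085],[0,0,0]],[[0.002,-0.0005,-0.103],[0,0,0]],[[0.002,-0.0005,-0.108],[0,0,0]],[[0.002,-0.0005,-0.108],[0,0,0]]]'

```text
time: 6.45
tool_pos: [0.5491, 0.1149, 0.0377]
tool_rot: [-0.0, 0.734, 0.679, -0.001]
contact_force: [0.1, -0.5, -1.1]
gripper_width: 0.599
```

Request:
drive_tool --series '[[[0,0,-0.0025],[0,0,0]],[[0,0,-0.005],[0,0,0]],[[0,0,-0.005],[0,0,0]]]'

```text
time: 6.75
tool_pos: [0.5504, 0.1158, 0.0341]
tool_rot: [0.0, 0.734, 0.679, 0.001]
contact_force: [0.2, -0.1, -1.5]
gripper_width: 0.6
```

Request:
drive_tool --series '[[[0,0,-0.0015],[0,0,0]],[[0,0,-0.0015],[0,0,0]]]'

```text
time: 6.95
tool_pos: [0.5506, 0.1159, 0.0338]
tool_rot: [0.0, 0.734, 0.68, 0.0]
contact_force: [-4.6, -1.2, 6.6]
gripper_width: 0.596
```

Request:
drive_tool --series '[[[0,0,0.0],[0,0,0]],[[0,0,0],[0,0,0]],[[0,0,0],[0,0,0]]]' --fingers -0.5

```text
time: 7.25
tool_pos: [0.5501, 0.1158, 0.0319]
tool_rot: [0.0, 0.734, 0.679, 0.0]
contact_force: [-0.3, 0.1, 0.5]
gripper_width: 0.752
```

Request:
drive_tool --series '[[[0,0,0.015],[0,0,0]],[[0,0,0.05],[0,0,0]],[[0,-0.02,0.1],[0,0,0]],[[0,-0.06,0.13],[0,0,0]],[[0,-0.06,0.13],[0,0,0]]]'

```text
time: 7.75
tool_pos: [0.5537, 0.0531, 0.1695]
tool_rot: [0.005, 0.735, 0.678, 0.004]
contact_force: [0.4, 0.1, -0.3]
gripper_width: 0.757
```

Run:
```python
from h import *
s=state();m=camera_model("wrist");im=grab_frame("wrist");print(s["tool_pos"],s["contact_force"],s["gripper_width"])
cv2.imwrite("pics/w5.png",im[:,:,::-1])
a=np.radians(-4.2);R=np.array([[np.cos(a),-np.sin(a)],[np.sin(a),np.cos(a)]]);o=np.array([.5477,.0838])
for z,P in((.06,[(.062,.076),(.062,-.076),(-.062,-.076),(-.062,.076)]),(.06,[(.056,.07),(.056,-.07),(-.056,-.07),(-.056,.07)]),(.044,[(.027*np.cos(t),.032+.027*np.sin(t)) for t in np.linspace(0,6.28,24)])):
    q=[list(R@np.array(p)+o)+[z] for p in P];cv2.polylines(im,[proj(m,q).astype(np.int32)],True,(0,255,0),1)
cv2.imwrite("pics/w5b.png",cv2.resize(im[100:300,200:440,::-1],None,fx=3,fy=3,interpolation=2))
```

```text
[0.55374991 0.05307643 0.1695255 ] [ 0.39817765  0.08278926 -0.28901258] 0.7572973458700386
```

View pics/w5b.png

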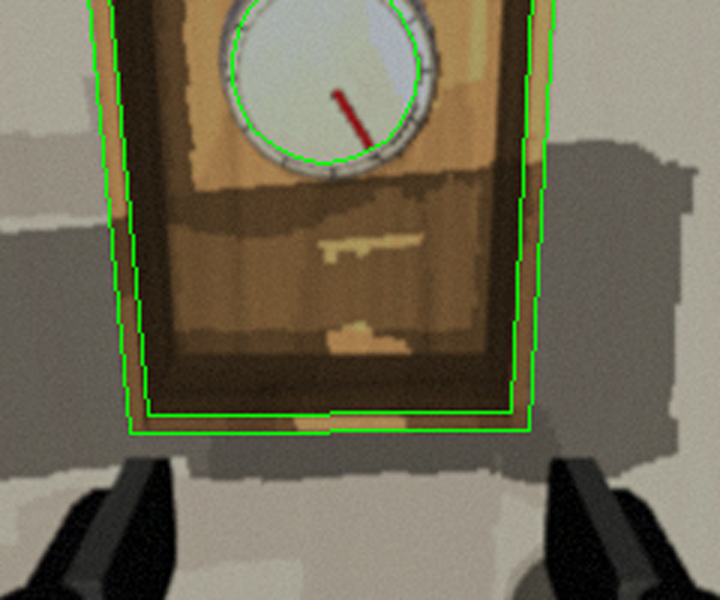

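The corrected outline fits the crate, and the timer stands flat on the felt with its dial in the predicted circle to about 1 mm. Next is the elbow.

Request:
drive_tool --series '[[[-0.004,-0.045,0.0],[0,0,2]],[[-0.009,-0.094,0.01],[0,0,4]],[[-0.014,-0.143,0.02],[0,0,6]],[[-0.019,-0.192,0.02],[0,0,9]],[[-0.024,-0.241,0.02],[0,0,12]],[[-0.029,-0.29,0.02],[0,0,14]],[[-0.033,-0.335,0.02],[0,0,16]],[[-0.036,-0.365,0.02],[0,0,18]]]' --fingers -1

```text
time: 8.6
tool_pos: [0.5129, -0.3108, 0.1802]
tool_rot: [-0.001, 0.618, 0.786, 0.0]
contact_force: [0.2, 0.6, 0.3]
gripper_width: 0.996
```

Request:
drive_tool --series '[[[-0.002,-0.02,-0.005],[0,0,0]],[[-0.002,-0.02,-0.005],[0,0,0]],[[-0.002,-0.02,-0.005],[0,0,0]]]'

```text
time: 8.9
tool_pos: [0.5117, -0.3279, 0.1754]
tool_rot: [-0.001, 0.618, 0.786, 0.0]
contact_force: [-0.0, 0.0, -0.8]
gripper_width: 1.0
```

```bash
cat > ov.py <<'E'
from h import *
def ov(im,m,o,yaw,items,col=(0,255,0)):
    a=np.radians(yaw);R=np.array([[np.cos(a),-np.sin(a)],[np.sin(a),np.cos(a)]])
    for z,P in items:
        q=[list(R@np.array(p)+np.array(o))+[z] for p in P];cv2.polylines(im,[proj(m,q).astype(np.int32)],True,col,1)
def rect(x0,x1,y0,y1): return [(x1,y1),(x1,y0),(x0,y0),(x0,y1)]
EL=[(.054,rect(-.045,.045,-.058,.058)),(.084,rect(-.009,.009,-.051,-.001))]
E
python3 - <<'E'
from ov import *
s=state();m=camera_model("wrist");im=grab_frame("wrist");print(s["tool_pos"],s["tool_rot"],s["contact_force"],s["gripper_width"])
cv2.imwrite("pics/w6r.png",im[:,:,::-1])
ov(im,m,(.5045,-.320),13.7,EL)
cv2.imwrite("pics/w6.png",cv2.resize(im[60:320,170:470,::-1],None,fx=2.3,fy=2.3,interpolation=2))
E
```

```text
[ 0.51172312 -0.32786396  0.17542564] [-1.36534329e-03  6.18474791e-01  7.85803333e-01  4.35967185e-04] [-0.00151929  0.01246814 -0.75514609] 1.000198037983857
```

View pics/w6.png

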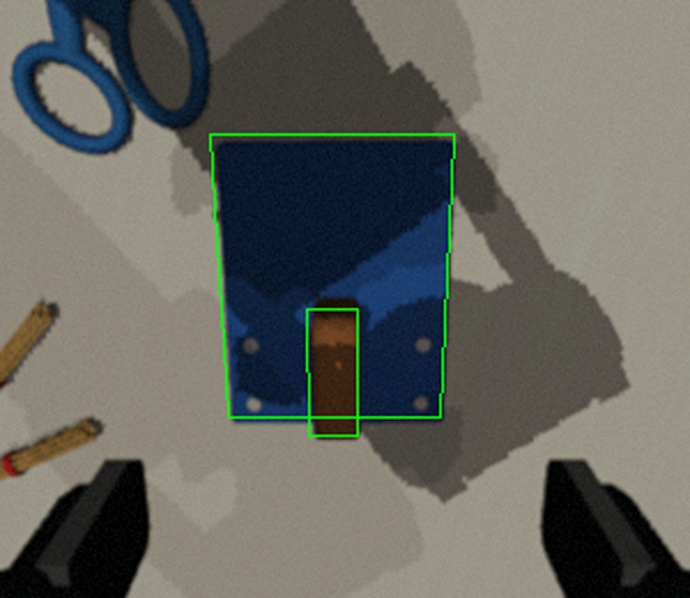

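The outline fits the elbow within about 1 mm, with the yaw right. The rib centre is at about (0.512, -0.346).

Request:
drive_tool --series '[[[0,-0.018,-0.02],[0,0,0]],[[0,-0.018,-0.06],[0,0,0]],[[0,-0.018,-0.095],[0,0,0]],[[0,-0.018,-0.112],[0,0,0]],[[0,-0.018,-0.116],[0,0,0]],[[0,-0.018,-0.116],[0,0,0]]]'

```text
time: 9.55
tool_pos: [0.5124, -0.3466, 0.0612]
tool_rot: [0.0, 0.618, 0.786, 0.0]
contact_force: [-0.3, -0.5, -0.3]
gripper_width: 1.003
```

Request:
drive_tool --series '[[[0,0,0],[0,0,0]],[[0,0,0],[0,0,0]],[[0,0,0],[0,0,0]],[[0,0,0],[0,0,0]],[[0,0,0],[0,0,0]],[[0,0,0],[0,0,0]],[[0,0,0],[0,0,0]],[[0,0,0],[0,0,0]]]' --fingers 1

```text
time: 10.35
tool_pos: [0.5122, -0.3475, 0.0614]
tool_rot: [0.0, 0.618, 0.786, -0.0]
contact_force: [0.5, -0.3, 3.1]
gripper_width: 0.198
```

Request:
drive_tool --series '[[[0,0,0.02],[0,0,0]],[[0,0,0.055],[0,0,0]],[[0,0.01,0.1],[0,0,-1]],[[0.004,0.05,0.12],[0,0,-4]],[[0.008,0.095,0.12],[0,0,-8]],[[0.012,0.14,0.12],[0,0,-12]],[[0.016,0.185,0.12],[0,0,-15]],[[0.02,0.23,0.12],[0,0,-18]]]'

```text
time: 11.15
tool_pos: [0.531, -0.1153, 0.1795]
tool_rot: [-0.001, 0.735, 0.678, -0.0]
contact_force: [0.2, -0.1, -2.3]
gripper_width: 0.199
```

Request:
drive_tool --series '[[[0.003,0.045,0],[0,0,0]],[[0.006,0.09,0],[0,0,0]],[[0.01,0.13,0],[0,0,0]],[[0.013,0.16,0.0],[0,0,0]],[[0.014,0.175,0.0],[0,0,0]],[[0.014,0.175,0],[0,0,0]],[[0.014,0.175,0],[0,0,0]]]'

```text
time: 11.85
tool_pos: [0.5455, 0.0573, 0.1801]
tool_rot: [-0.0, 0.734, 0.679, -0.001]
contact_force: [-0.6, -0.7, -1.7]
gripper_width: 0.201
```

Run:
```python
from ov import *
s=state();m=camera_model("wrist");im=grab_frame("wrist");print(s["tool_pos"],s["tool_rot"],s["contact_force"],s["gripper_width"])
cv2.imwrite("pics/w7r.png",im[:,:,::-1])
dz=s["tool_pos"][2]-.0605
ov(im,m,(.5477,.0838),-4.2,[(z+dz,P) for z,P in EL])
ov(im,m,(.5477,.0838),-4.2,[(.06,rect(-.062,.062,-.076,.076))],(255,0,255))
cv2.imwrite("pics/w7.png",cv2.resize(im[60:350,150:490,::-1],None,fx=2.05,fy=2.05,interpolation=2))
im=grab_frame("scene");cv2.imwrite("pics/s7.png",cv2.resize(im[80:240,220:400,::-1],None,fx=3.7,fy=3.7,interpolation=2))
```

```text
[0.54552261 0.05725067 0.18006621] [-1.65526740e-04  7.33720391e-01  6.79451129e-01 -7.23355358e-04] [-0.55115518 -0.74564016 -1.72330154] 0.20111483130455426
```

View pics/w7.png

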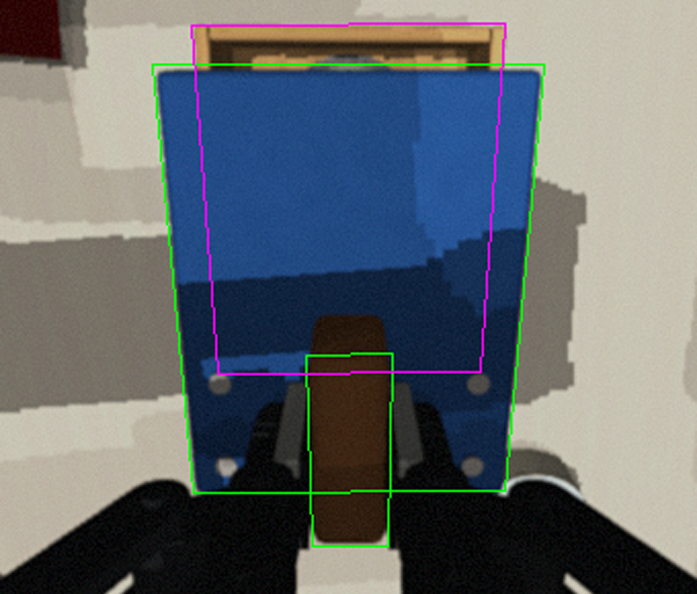

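View pics/s7.png

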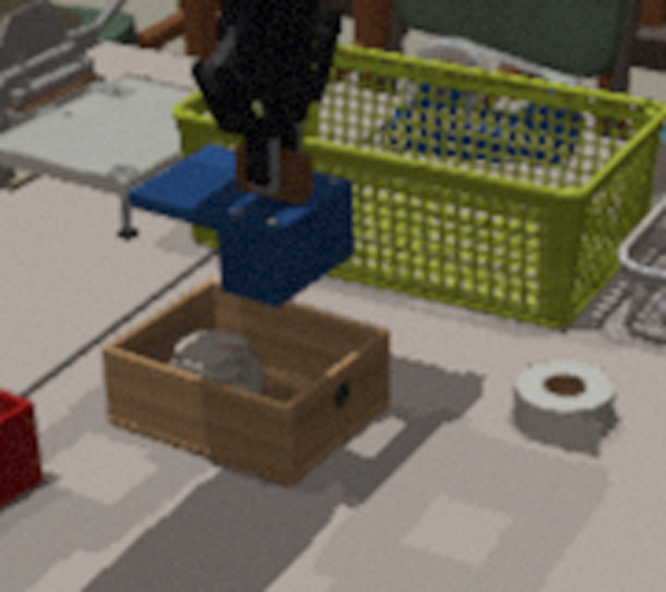

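The held elbow lines up with the target outline over the crate to about 1 mm, and the timer stands in place below. I'll lower it.

Request:
drive_tool --series '[[[0,0.0005,-0.02],[0,0,0]],[[0,0.0005,-0.045],[0,0,0]],[[0,0.0005,-0.065],[0,0,0]],[[0,0.0005,-0.085],[0,0,0]],[[0,0.0005,-0.1],[0,0,0]],[[0,0.0005,-0.107],[0,0,0]],[[0,0.0005,-0.107],[0,0,0]]]'

```text
time: 12.65
tool_pos: [0.5452, 0.0578, 0.0727]
tool_rot: [-0.001, 0.734, 0.679, -0.001]
contact_force: [-0.1, -0.4, -1.9]
gripper_width: 0.196
```

Request:
drive_tool --series '[[[0,0,-0.002],[0,0,0]],[[0,0,-0.004],[0,0,0]],[[0,0,-0.0055],[0,0,0]],[[0,0,-0.0055],[0,0,0]]]'

```text
time: 13.05
tool_pos: [0.5461, 0.0584, 0.0686]
tool_rot: [0.0, 0.734, 0.679, 0.0]
contact_force: [0.3, -0.1, -1.7]
gripper_width: 0.196
```

Request:
drive_tool --series '[[[0,0,-0.001],[0,0,0]],[[0,0,-0.002],[0,0,0]],[[0,0,-0.002],[0,0,0]]]'

```text
time: 13.35
tool_pos: [0.5464, 0.0583, 0.0674]
tool_rot: [0.0, 0.734, 0.679, 0.0]
contact_force: [-1.8, 0.9, 3.8]
gripper_width: 0.196
```

Request:
drive_tool --series '[[[0,0,0],[0,0,0]],[[0,0,0],[0,0,0]],[[0,0,0],[0,0,0]]]' --fingers -0.2

```text
time: 13.65
tool_pos: [0.5459, 0.0583, 0.0661]
tool_rot: [0.0, 0.734, 0.679, 0.0]
contact_force: [0.4, -0.2, 0.2]
gripper_width: 0.601
```

Request:
drive_tool --series '[[[0,0,0.02],[0,0,0]],[[0,0,0.06],[0,0,0]],[[0,-0.01,0.1],[0,0,0]],[[0,-0.055,0.12],[0,0,0]],[[0,-0.1,0.13],[0,0,0]],[[0,-0.145,0.13],[0,0,0]],[[0,-0.19,0.13],[0,0,0]],[[0,-0.19,0.13],[0,0,0]]]'

```text
time: 14.45
tool_pos: [0.5457, -0.1363, 0.1964]
tool_rot: [0.001, 0.736, 0.677, -0.001]
contact_force: [0.7, -0.2, 0.3]
gripper_width: 0.602
```

Run:
```python
from ov import *
s=state();print(s["tool_pos"],s["contact_force"],s["gripper_width"])
im=grab_frame("scene");cv2.imwrite("pics/s8.png",cv2.resize(im[120:240,220:400,::-1],None,fx=4,fy=4,interpolation=2))
ms=camera_model("scene");jm=im.copy()
CR=[(.06,rect(-.062,.062,-.076,.076)),(.06,rect(-.056,.056,-.07,.07))]
E6=[(z+.006,P) for z,P in EL]
ov(jm,ms,(.5477,.0838),-4.2,E6);cv2.imwrite("pics/s8b.png",cv2.resize(jm[120:240,220:400,::-1],None,fx=4,fy=4,interpolation=2))
im=grab_frame("top");m=camera_model("top");cv2.imwrite("pics/t8.png",cv2.resize(im[150:235,220:320,::-1],None,fx=7,fy=7,interpolation=2))
```

```text
[ 0.54565565 -0.13626311  0.19640828] [ 0.71222788 -0.19288374  0.31327358] 0.6020446707617162
```

View pics/s8.png

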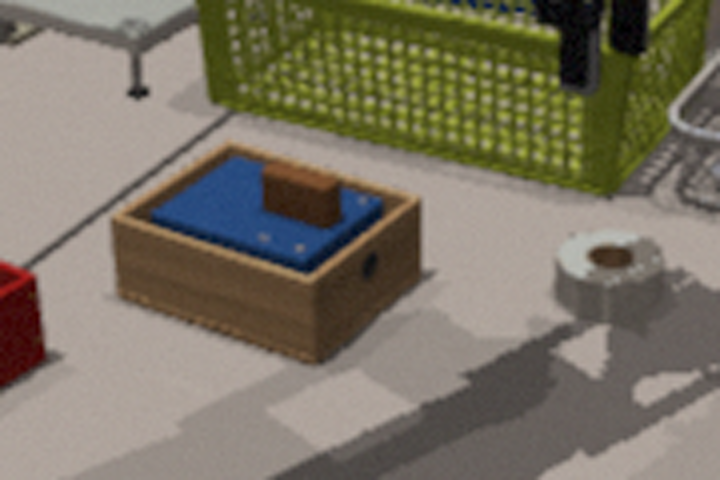

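View pics/s8b.png

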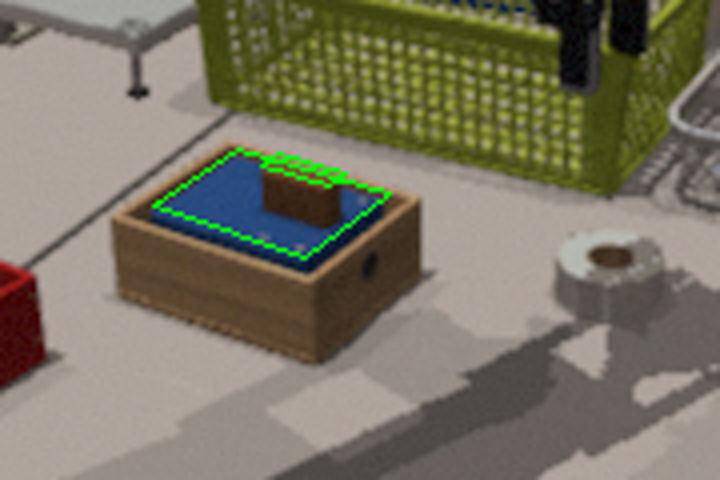

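View pics/t8.png

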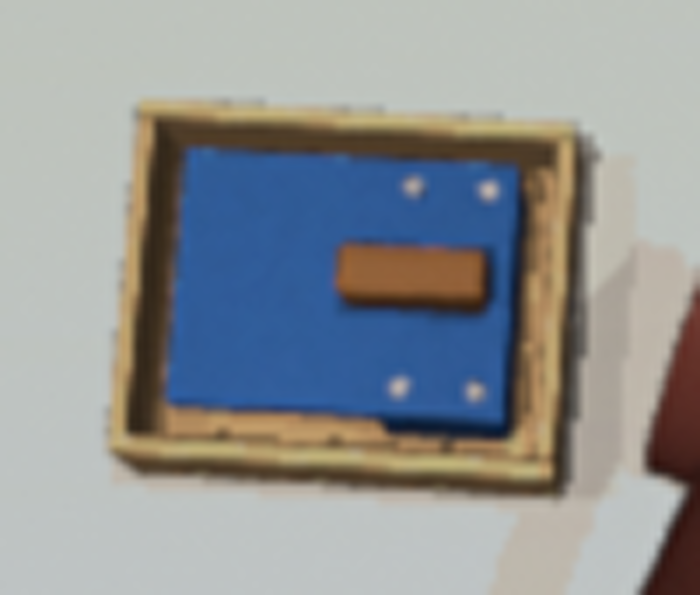

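The elbow's plate sits flush and level with the rim and is centred with gaps all round. The roll is untouched and the gripper is clear, so I'm handing in.

```bash
python3 -c "
from plant import *
print(job_done(), state()['time'])"
```

```text
the job is handed in; nothing more can be done
the job is handed in; nothing more can be done
```

The timer and the elbow are packed in the wooden crate, and I handed the job in. The last picture was at about 14.5 s, against the 58 s limit.

- **Timer:** I put it in first, gripping it by the dial and setting it upright on the felt disc. It touched down at about 7 N, and the wrist camera then showed the dial within about 1 mm of the felt's centre.
- **Elbow:** I gripped it by the rib, turned it about 18° and lowered it with its leg at the -y end. It met the crate floor within about 1 mm of the expected height, at about 4 N.
- **Last check:** The final scene and top pictures show the elbow's plate level with the rim and parallel to the walls, with gaps all round. The roll of labels is where it was, and the gripper is clear.
- **Disagreements:** My first fit put the crate about 2.5 mm off in x. I corrected this from the wrist view before placing the timer. In the final scene picture the predicted outline was about 1 to 2 px off at one corner, which is within calibration error. The arm hides the timer in the final pictures, so I last saw it just before the elbow went in.

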